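Stop the vacuum packer and hold its lid half open

TASK

The vacuum packer has finished its cycle: press its red stop button fully down and let it come up again while the lid is still shut, then raise the lid to 45 degrees and keep holding it there with the gripper, so that a colleague can take the tub out; the lid falls shut if let go, so finish still holding it. Do not press the green start button, and leave the bowl, the syrup jar and the salt shaker where they stand.

Things in the scene. Friction and masses are not known exactly. Their poses are not given: they have to be found in the camera images.
- packer: chamber vacuum packer fixed on the table, 260 (x) by 330 (y) by 95 mm high, turned by up to 0.25 rad about the vertical. Origin: centre of its underside on the table; its x axis points from its front (robot side) to its back, y to its left, z up. Open-topped steel chamber (y -65 to +165 mm, rim 70 mm high) under the lid, white console (y -165 to -67 mm, top 94 mm high) with two push buttons and a round gauge (centre x +72, y -116 mm, 8 mm high) along its right side
- lid (a joint): hinge of the packer's lid in rad: 0 shut (level), grows as the front edge rises, stop at 1.4. The hinge line runs along the packer's y at the back of the chamber. The lid (about 230 mm square, 18 mm thick aluminium frame with a clear window, 0.28 to 0.56 kg) falls shut by its own weight; no latch, almost no friction
- bar (a point): middle of the lid's black bar handle: a round bar of 14 mm diameter and 120 mm length along the packer's y, 55 mm ahead of the lid's front edge (48 mm clear gap to it), carried by a 14 mm stem at each end, so it can be pinched from above; 285 mm from the hinge line, at the hinge's height (83 mm above the table) when shut. Axes turn with the lid
- hinge (a point): point on the lid's hinge line, in the middle of the lid's width, 83 mm above the table; raising the lid by an angle swings the bar about this point, up and toward the packer's back
- stop (a joint): travel of the red stop button in m: 0 released, 0.006 fully down; springs back; fully down takes about 5 N
- stop_top (a point): centre of the top face of the red stop button (28 mm diameter, in a black housing on the console), pressed straight down; red and green may be either way round on the console, 75 mm apart. Moves with the button
- start (a joint): travel of the green start button in m: 0 released, 0.006 fully down; must stay unpressed
- start_top (a point): centre of the top face of the green start button (28 mm diameter, same kind as the red one)
- packed_tub: pink-lidded round food tub, 109 mm diameter, 46 mm high, lying in the packer's chamber below the lid; origin at the centre of its underside
- bowl: black bowl, 183 mm diameter, 64 mm high, standing on the table at the left; origin at the centre of its underside
- syrup_jar: small square jar of amber syrup with a pink cap, 37x46x74 mm, near the table's front edge, left of the middle; origin at the centre of its underside
- shaker: salt shaker with a grey domed top, 44 mm diameter, 90 mm high, near the front edge at the right; origin at the centre of its underside
Mind the look-alikes: they are no part of the job. What is shaped like the syrup_jar but yellow is not meant.

How it is judged:
By the outcome, as a careful person would: the job done as asked, in the order asked, and still so for the second after the job is handed in, while the arm keeps its last pose, push and grip.
It also fails if it takes over 48 s, if anything falls off the work surface, if the arm or the gripper's body presses on something with over 40 N, if the wrist force passes 120 N, or if a joint passes its speed limit or range.

ROBOT

A 6-joint arm with a two-finger parallel gripper is mounted at the origin on a cart in front of the work surface, level with it; the furniture and walls round the work are solid. World frame = base frame: x ahead of the robot, y to its left, z up, the work surface at z = 0. Lengths are in mm, angles in rad, forces in N, time in s.
With the tool pointing down it reaches from about 400 to 925 mm from the base axis. Payload 12.5 kg.
Tool frame: the origin (TCP) lies midway between the tips of the shut fingers; the grasp point (between the pads) lies 19 mm behind it; z points along the fingers, y is the line along which they close (so a half turn about z gives the same grasp; the last joint's range is limited). The gripper opens to 95 mm and grips with 3 to 60 N. Pads are 20 mm wide; open, the fingers measure 119 mm over their backs; the gripper's body (75 mm by 180 mm) begins 59 mm behind the grasp point.
Start: joints at [-0.106, 0.491, 1.559, -0, 1.092, -0.106], TCP at [625.017, 0.021, 214.661] pointing down, gripper open.
Joint ranges: [-3.1, 3.1], [-0.84, 2.19], [0.05, 2.79], [-1.13, 4.28], [0.06, 2.93], [-2.69, 2.69]. Speed limits (rad/s): [2.22, 2.22, 2.79, 3.14, 3.14, 3.14].

INTERFACE

Orientations are given as [roll, pitch, yaw] about the fixed x, y, z axes, in that order (R = Rz(yaw) Ry(pitch) Rx(roll)).
In Python, from cell import state, read_camera, camera_info, env gives the robot as it stands.
- The arm moves only by the tool move_arm, never from a script. Its argument "commands" is a list of rows, each a list of 3 entries, a list of its own where there are three numbers: the shift along the world's x, y, z in cm, then the turn, a rotation vector about the world's x, y, z in degrees, then the opening, from 0 (shut) to 1 (fully open). A call has 1 to 10 rows; each row shifts and turns the commanded pose from where the row before left it; what a row does not reach is not made up. A row lasts 1/10 s, in which the tool goes at most 50 mm and 8.59 degrees, less where a joint would pass 70% of its speed; a pose out of reach is approached as far as the arm can. A call with a gripper value outside its range is refused whole. The fingers move at their own pace and stop on an object; the grip force is fixed at half the most. Time passes only in rows, so rows that do not move let the fingers close. It gives the time, the measured TCP pose, the force, the opening and the grip force at its end, in the units of the state.
- state(): the state, without advancing time (a new reading comes with each control period).
- read_camera(name): name is "scene" or "side" or "wrist"; returns the picture (400x640x3 uint8, blue, green, red); there is no depth.
- camera_info(name): a dict with "K" (3x3 intrinsics, pixels), "cam_to_world" (4x4, takes a point from camera to world coordinates). Camera axes: x right, y down, z forward; pixel columns grow to the right and rows downward; lengths in mm; the calibration is good to about 2 mm. A picture is of the moment at which its call begins: read the wrist's pose just before it. camera_info takes no time and is no camera call; for the wrist camera it gives the pose at the moment of the call.
- env.job_done(): hands the job in; it is judged then, once.
The state is a dict: "t": time; "joints": joint angles; "qvel": joint speeds; "tau": joint torques, N m; "eef_pos": TCP position; "tcp_rot": TCP orientation; "ft_force": force on the tool from outside, world axes, zero at the start; "moment": the same for the moment, N m; "opening": opening from 0.0 (shut) to 1.0 (fully open); "grip_force": force on a finger pad.
Only numpy, scipy, OpenCV 4.12 (cv2) and the standard library are available. Lean on these libraries where they do the work, as an engineer would, in place of code of your own. Each camera call takes 0.05 s, during which the arm holds its last target. There are 200 camera calls.

## Working session

There is one attempt and no reset: what is moved stays moved. The work goes in short steps, Python scripts to look and compute and a tool call to move; the robot and the scene stay as the last step left them, time stands still between calls to the robot, and variables do not carry over. Pictures are saved under pics/ and viewed, at most 10 in all, crops included, and the job is handed in when it is done.

Besides the shell and the picture viewer there is one more tool, called as name(argument=value, ...) on one line, values as JSON. move_arm: Moves the arm, as the interface text tells. Its arguments: {"type":"object","properties":{"commands":{"type":"array"}},"required":["commands"]}

```bash
mkdir -p pics; ls; python3 - <<'E'
from cell import state, read_camera, camera_info
import cv2
s=state();print(s)
for n in("scene","side","wrist"):
    i=camera_info(n);print(n,i["K"],i["cam_to_world"])
    im=read_camera(n);cv2.imwrite(f"pics/{n}0.png",im)
a=cv2.imread("pics/scene0.png");b=cv2.imread("pics/side0.png")
E
```

```text
pics
{'t': 0.0, 'joints': array([-1.05598344e-01,  4.91507029e-01,  1.55943852e+00,  1.75518472e-05,
        1.09167254e+00, -1.05576261e-01]), 'qvel': array([-4.18213903e-04, -7.16081060e-04, -8.65675163e-04, -1.17181395e-03,
        1.24196102e-03, -3.82933880e-05]), 'tau': array([-9.52334158e-04, -6.12640929e+01, -2.58175153e+01,  6.92750537e-02,
        4.83079045e-02, -1.38641695e-05]), 'eef_pos': array([6.24768352e+02, 5.25695993e-02, 2.14098142e+02]), 'tcp_rot': array([-3.14057457e+00, -1.23540941e-04,  1.57076608e+00]), 'ft_force': array([-0.42045095, -0.11253985, -0.4608854 ]), 'moment': array([0.00125819, 0.01772162, 0.03162643]), 'grip_force': 0.0, 'opening': 0.9962237546585718}
scene [[455.97923322   0.         315.55066362]
 [  0.         455.97923322 201.09854067]
 [  0.           0.           1.        ]] [[-6.10243590e-01 -4.15481070e-01  6.74520750e-01 -4.15397328e+02]
 [-7.92165430e-01  3.10614028e-01 -5.25350224e-01  8.17013660e+02]
 [ 8.75746588e-03 -8.54923626e-01 -5.18679959e-01  8.23345949e+02]
 [ 0.00000000e+00  0.00000000e+00  0.00000000e+00  1.00000000e+00]]
side [[477.53961939   0.         322.4017416 ]
 [  0.         477.53961939 202.68553942]
 [  0.           0.           1.        ]] [[ 9.99889404e-01 -1.46618618e-02 -2.49181899e-03  5.37620709e+02]
 [-6.51681208e-03 -5.82555857e-01  8.12764544e-01 -1.01230789e+03]
 [-1.33682652e-02 -8.12658417e-01 -5.82586977e-01  8.62319537e+02]
 [ 0.00000000e+00  0.00000000e+00  0.00000000e+00  1.00000000e+00]]
wrist [[339.60597579   0.         310.32129112]
 [  0.         339.60597579 199.99182386]
 [  0.           0.           1.        ]] [[ 9.99999053e-01  1.72748596e-04 -1.36540259e-03  6.25291413e+02]
 [-1.90929736e-04 -9.65085500e-01 -2.61934995e-01  7.32081683e+01]
 [-1.36297914e-03  2.61935007e-01 -9.65084553e-01  3.84459712e+02]
 [ 0.00000000e+00  0.00000000e+00  0.00000000e+00  1.00000000e+00]]
```

View pics/scene0.png

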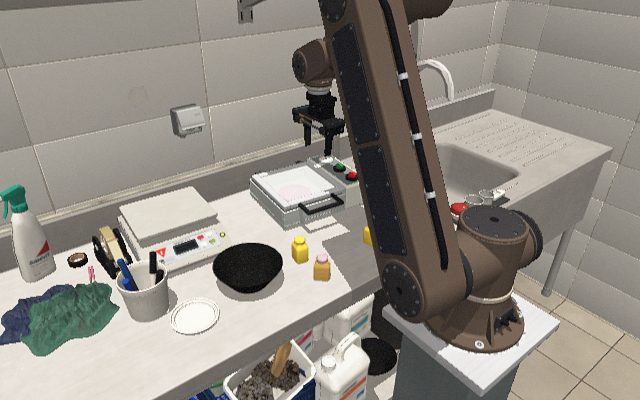

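View pics/side0.png

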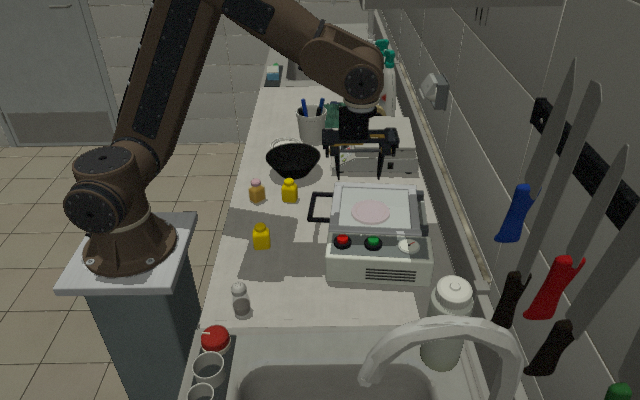

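View pics/wrist0.png

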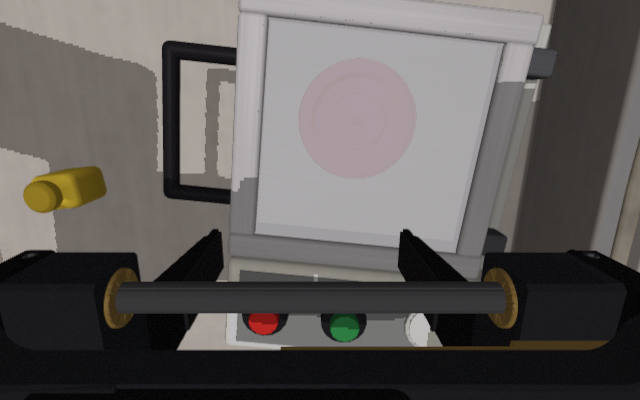

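The wrist view shows the red button at (264,322), green at (345,327), the gauge at (418,328), and the bar from (168,45) to (172,197). Things that could be mistaken for the red button are the red cup lid at side (215,338), which stands off the packer, and the green button at side (373,242). I choose the red button next to the green on the console, at side (343,240). The bar is the black U at side (315,207).

```bash
cat > h.py <<'E'
import numpy as np,cv2
from cell import state, read_camera, camera_info
def ray(i,p):
    M=i["cam_to_world"];d=M[:3,:3]@np.linalg.inv(i["K"])@[p[0],p[1],1];return M[:3,3],d/np.linalg.norm(d)
def plane(i,p,z):
    o,d=ray(i,p);return o+d*(z-o[2])/d[2]
def tri(a,b):
    (o,d),(q,e)=a,b
    t=np.linalg.lstsq(np.c_[d,-e],q-o,rcond=None)[0];A=o+d*t[0];B=q+e*t[1];return (A+B)/2,np.linalg.norm(A-B)
def blob(im,lo,hi,box):
    h=cv2.cvtColor(im,cv2.COLOR_BGR2HSV);m=cv2.inRange(h,lo,hi);k=np.zeros_like(m);x0,y0,x1,y1=box;k[y0:y1,x0:x1]=m[y0:y1,x0:x1]
    n,_,s,c=cv2.connectedComponentsWithStats(k);j=1+np.argmax(s[1:,4]);return c[j],s[j]
RED=((0,120,50),(8,255,255));GRN=((45,90,25),(85,255,255))
E
python3 - <<'E'
from h import *
S,W=cv2.imread("pics/side0.png"),cv2.imread("pics/wrist0.png");si,wi=camera_info("side"),camera_info("wrist")
P={}
for n,c,bs,bw in(("red",RED,(325,225,360,255),(225,300,300,345)),("grn",GRN,(360,225,390,255),(315,310,375,345))):
    a,sa=blob(S,*c,bs);b,sb=blob(W,*c,bw)
    print(n,a,sa,b,sb,"tri",tri(ray(si,a),ray(wi,b)))
    for z in(105,110,115):print(z,plane(si,a,z).round(1),plane(wi,b,z).round(1))
# bar
g=cv2.cvtColor(W,cv2.COLOR_BGR2GRAY)
m=(g<60).astype('uint8');k=np.zeros_like(m);k[35:205,155:187]=m[35:205,155:187]
for r in range(40,204,8):
    x=np.where(k[r])[0];print(r,x.min() if len(x) else None,x.max() if len(x) else None,end=';')
rows=range(70,180)
x=[np.where(k[r])[0].mean() for r in rows];f=np.polyfit(rows,x,1)
col=np.where(k[:,165:178].sum(1)>5)[0];print(col.min(),col.max())
A,B=[plane(wi,(np.polyval(f,r),r),83) for r in(col.min(),col.max())]
d=A-B;print("bar",A,B,np.linalg.norm(d),"mid",(A+B)/2,"yaw",np.arctan2(-d[0],d[1]))
C=S[180:260,290:450];cv2.imwrite("pics/crop.png",cv2.resize(C,None,fx=4,fy=4))
E
```

```text
red [342.14942529 238.4137931 ] [337 234  11  10  87] [263.18538324 322.51515152] [248 313  31  22 561] tri (array([ 581.58920435, -117.29104924,  112.76477268]), np.float64(0.032149629132171585))
105 [ 582. -108.  105.] [ 580.4 -122.7  105. ]
110 [ 581.7 -114.   110. ] [ 581.2 -119.2  110. ]
115 [ 581.4 -120.   115. ] [ 582.  -115.7  115. ]
grn [372.8  240.37] [367 236  13  10 100] [344.02452316 326.75340599] [329 314  31  28 734] tri (array([ 656.06426116, -123.43501719,  110.35620485]), np.float64(0.4847637470521672))
105 [ 656.7 -117.1  105. ] [ 656.9 -127.3  105. ]
110 [ 655.9 -123.   110. ] [ 656.3 -123.7  110. ]
115 [ 655.1 -129.   115. ] [ 655.8 -120.1  115. ]
40 None None;48 162 186;56 162 186;64 162 179;72 162 179;80 163 179;88 163 179;96 163 179;104 163 178;112 163 178;120 163 178;128 163 178;136 163 178;144 163 178;152 163 178;160 163 178;168 163 178;176 164 179;184 163 180;192 164 186;200 None None;41 198
bar [510.9031149  125.88772038  83.        ] [496.53341833  -6.76004172  83.        ] 133.42382459033945 mid [503.71826662  59.56383933  83.        ] yaw -0.10790892958615361
```

View pics/crop.png

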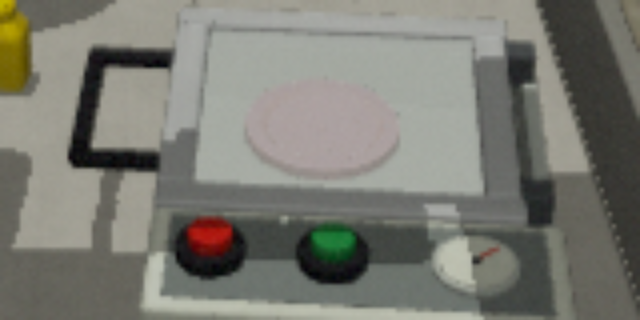

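The crop confirms the red button, at crop (210,237), with the green to its right and the gauge beyond. Red is at (581.5,-117,~111), 74.7 mm from green, against 75 given. The bar measures 133 mm long, against 134 given, with its middle at (504,60,83). Packer yaw is about -0.1. Next I shut the gripper and move over the red button.

move_arm(commands=[[[-1.1,-3,0],[0,0,-1.5],0],[[-1.1,-3,0],[0,0,-1.5],0],[[-1.1,-3,-1],[0,0,-1.5],0],[[-1,-2.7,-2],[0,0,-1.2],0],[[0,0,-3],[0,0,0],0],[[0,0,-2],[0,0,0],0],[[0,0,0],[0,0,0],0],[[0,0,0],[0,0,0],0]])

```text
t: 0.95
eef_pos: [582.2, -117.0, 135.0]
tcp_rot: [-3.141, -0.0, 1.471]
ft_force: [-0.9, -0.3, -0.2]
opening: 0.386
grip_force: 0.0
```

```bash
python3 - <<'E'
from h import *
w=read_camera("wrist");s=read_camera("side");c=s[160:280,280:440]
cv2.imwrite("pics/p2.png",np.hstack([cv2.resize(c,(533,400)),cv2.resize(w[200:,200:440],(267,400))[:400]]))
E
```

```text
(no output)
```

View pics/p2.png

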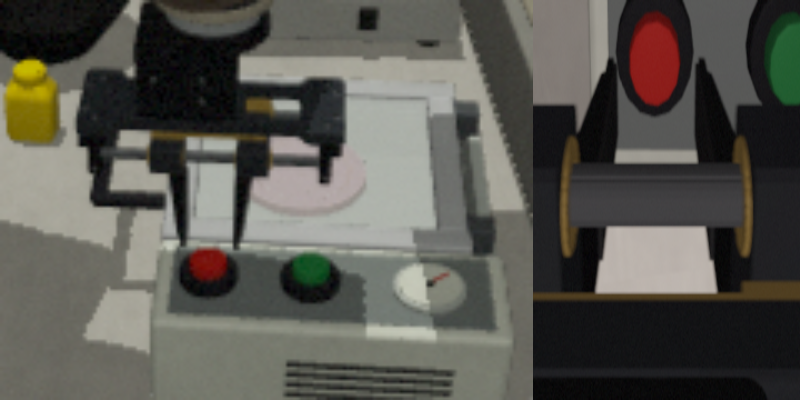

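The fingers are still closing, centred on the red button at (208,268), and clear of green. I let them shut, then re-measure the button.

move_arm(commands=[[[0,0,0],[0,0,0],0],[[0,0,0],[0,0,0],0],[[0,0,0],[0,0,0],0],[[0,0,0],[0,0,0],0],[[0,0,0],[0,0,0],0],[[0,0,-1],[0,0,0],0]])

```text
t: 1.65
eef_pos: [582.6, -117.1, 125.3]
tcp_rot: [3.139, 0.0, 1.471]
ft_force: [0.0, -0.3, -0.0]
opening: 0.005
grip_force: 0.0
```

```bash
python3 - <<'E'
from h import *
wi=camera_info("wrist");si=camera_info("side");w=read_camera("wrist");s=read_camera("side")
b,sb=blob(w,*RED,(200,150,440,399));a,sa=blob(s,*RED,(325,225,360,255));print(a,sa,b,sb)
for z in(108,111,114):print(plane(wi,b,z).round(1),plane(si,a,z).round(1))
g,_=blob(w,*GRN,(250,150,640,399));print(g,plane(wi,g,111))
print(state()["eef_pos"],state()["opening"])
E
```

```text
[342.2238806  239.10447761] [337 235  11   9  67] [306.40909091 226.20272727] [ 284  209   48   42 1100]
[ 581.3 -110.6  108. ] [ 581.9 -114.2  108. ]
[ 581.4 -109.6  111. ] [ 581.8 -117.8  111. ]
[ 581.6 -108.5  114. ] [ 581.6 -121.4  114. ]
[436.02292683 233.79609756] [ 655.67364794 -121.70840864  111.        ]
[ 581.41494744 -116.81299875  123.2471567 ] 0.005308851025867057
```

The red blob is now partly hidden by the fingers. Green gives red y of about -114.5, so I shift +1.5 mm and press.

move_arm(commands=[[[0,0.15,-0.4],[0,0,0],0],[[0,0,-0.4],[0,0,0],0],[[0,0,-0.2],[0,0,0],0],[[0,0,0],[0,0,0],0]])

```text
t: 2.15
eef_pos: [582.0, -115.4, 114.5]
tcp_rot: [-3.141, -0.0, 1.471]
ft_force: [0.0, 1.1, 1.9]
opening: 0.008
grip_force: 1.0
```

move_arm(commands=[[[0,0,-0.2],[0,0,0],0],[[0,0,-0.2],[0,0,0],0],[[0,0,0],[0,0,0],0]])

```text
t: 2.45
eef_pos: [582.0, -115.4, 110.7]
tcp_rot: [3.141, -0.0, 1.471]
ft_force: [-0.8, 2.4, 4.0]
opening: 0.002
grip_force: 2.1
```

move_arm(commands=[[[0,0,-0.2],[0,0,0],0],[[0,0,-0.1],[0,0,0],0],[[0,0,0],[0,0,0],0]])

```text
t: 2.75
eef_pos: [582.2, -115.4, 109.5]
tcp_rot: [3.14, 0.0, 1.471]
ft_force: [-6.3, 2.9, 21.0]
opening: 0.005
grip_force: 10.9
```

The force jumped to 21 N at z 109.5, after a ~0.55 N/mm spring slope from contact at about 115. The button is on its stop, fully down. I release it and travel to above the bar, half open so the finger fits the 48 mm gap.

move_arm(commands=[[[0,0,0.5],[0,0,0],0],[[0,0,1.5],[0,0,0],0],[[0,0,3.5],[0,0,0],0.5],[[-1,2.5,1],[0,0,0],0.5],[[-1.8,4,0],[0,0,0],0.5],[[-1.8,4,0],[0,0,0],0.5],[[-1.8,4,0],[0,0,0],0.5],[[-1.4,3,0],[0,0,0],0.5],[[0,0,0],[0,0,0],0.5],[[0,0,0],[0,0,0],0.5]])

```text
t: 3.75
eef_pos: [504.2, 59.8, 172.7]
tcp_rot: [3.141, 0.0, 1.473]
ft_force: [0.1, -0.6, 0.6]
opening: 0.498
grip_force: 0.0
```

```bash
python3 - <<'E'
from h import *
print(state()["eef_pos"],state()["opening"])
w=read_camera("wrist");s=read_camera("side");wi=camera_info("wrist");si=camera_info("side")
print(blob(s,*RED,(325,225,360,255)))
cv2.imwrite("pics/w3.png",w);cv2.imwrite("pics/p3.png",np.hstack([cv2.resize(s[160:280,280:440],(400,300)),cv2.resize(w,(400,300))]))
E
```

```text
[504.20928604  59.77134323 172.74913548] 0.49849130112382056
(array([342.13978495, 238.50537634]), array([337, 234,  11,  10,  93], dtype=int32))
```

View pics/p3.png

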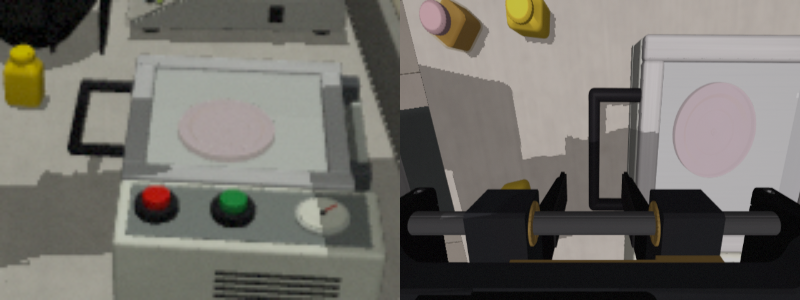

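The red button is up again (its blob matches the first view). The bar runs vertically in the wrist image at column 310, midway between the fingers, and the yaw matches. I descend and grip.

move_arm(commands=[[[0,0,-3],[0,0,0],0.5],[[0,0,-3],[0,0,0],0.5],[[0,0,-2.5],[0,0,0],0.5],[[0,0,-1.5],[0,0,0],0.5],[[0,0,-0.9],[0,0,0],0.5],[[0,0,0],[0,0,0],0.5]])

```text
t: 4.45
eef_pos: [504.0, 58.8, 62.7]
tcp_rot: [-3.14, 0.0, 1.47]
ft_force: [0.8, 0.4, -0.8]
opening: 0.5
grip_force: 0.0
```

move_arm(commands=[[[0,0,0.1],[0,0,0],0],[[0,0,0],[0,0,0],0],[[0,0,0],[0,0,0],0],[[0,0,0],[0,0,0],0],[[0,0,0],[0,0,0],0],[[0,0,0],[0,0,0],0],[[0,0,0],[0,0,0],0],[[0,0,0],[0,0,0],0]])

```text
t: 5.25
eef_pos: [503.9, 59.6, 65.0]
tcp_rot: [3.142, -0.0, 1.471]
ft_force: [-2.5, 1.0, 5.7]
opening: 0.14
grip_force: 30.0
```

```bash
python3 - <<'E'
import numpy as np
a=np.radians(np.arange(0,46,3));r=np.array([-285,-19.])
e=np.array([.995,-.1])
x=r[0]*np.cos(a)+r[1]*np.sin(a); z=-r[0]*np.sin(a)+r[1]*np.cos(a)
for t,X,Z in zip(range(3,46,3),np.diff(x),np.diff(z)):print(t,(np.r_[e*X,Z]/10).round(2))
print((x[-1]-x[0])*e,z[-1]-z[0],3*np.array([.1,.995]))
E
```

```text
3 [-0.06  0.01  1.49]
6 [ 0.02 -0.    1.5 ]
9 [ 0.1  -0.01  1.49]
12 [ 0.17 -0.02  1.49]
15 [ 0.25 -0.03  1.47]
18 [ 0.33 -0.03  1.46]
21 [ 0.4  -0.04  1.44]
24 [ 0.48 -0.05  1.42]
27 [ 0.55 -0.06  1.39]
30 [ 0.62 -0.06  1.36]
33 [ 0.69 -0.07  1.32]
36 [ 0.76 -0.08  1.29]
39 [ 0.83 -0.08  1.24]
42 [ 0.89 -0.09  1.2 ]
45 [ 0.95 -0.1   1.15]
[69.68934083 -7.00395385] 207.09040379562163 [0.3   2.985]
```

Opening 0.14 is about 13.3 mm, at 30 N: the bar is gripped. I lift along the arc and turn with the lid.

move_arm(commands=[[[-0.06,0.01,1.49],[0.3,2.985,0],0],[[0.02,0,1.5],[0.3,2.985,0],0],[[0.1,-0.01,1.49],[0.3,2.985,0],0],[[0.17,-0.02,1.49],[0.3,2.985,0],0],[[0.25,-0.03,1.47],[0.3,2.985,0],0],[[0,0,0],[0,0,0],0]])

```text
t: 5.85
eef_pos: [508.9, 59.1, 139.8]
tcp_rot: [-2.878, -0.0, 1.471]
ft_force: [-2.1, 0.1, -1.6]
opening: 0.142
grip_force: 30.0
```

move_arm(commands=[[[0.33,-0.03,1.46],[0.3,2.985,0],0],[[0.4,-0.04,1.44],[0.3,2.985,0],0],[[0.48,-0.05,1.42],[0.3,2.985,0],0],[[0.55,-0.06,1.39],[0.3,2.985,0],0],[[0.62,-0.06,1.36],[0.3,2.985,0],0],[[0,0,0],[0,0,0],0]])

```text
t: 6.45
eef_pos: [532.8, 56.6, 209.9]
tcp_rot: [-2.616, -0.0, 1.471]
ft_force: [-5.4, 0.7, -0.9]
opening: 0.141
grip_force: 30.0
```

move_arm(commands=[[[0.69,-0.07,1.32],[0.3,2.985,0],0],[[0.76,-0.08,1.29],[0.3,2.985,0],0],[[0.83,-0.08,1.24],[0.3,2.985,0],0],[[0.89,-0.09,1.2],[0.3,2.985,0],0],[[0.95,-0.1,1.15],[0.3,2.985,0],0],[[0,0,0],[0,0,0],0],[[0,0,0],[0,0,0],0],[[0,0,0],[0,0,0],0]])

```text
t: 7.25
eef_pos: [573.4, 52.4, 271.0]
tcp_rot: [-2.357, -0.0, 1.471]
ft_force: [-2.8, 0.2, 0.2]
opening: 0.141
grip_force: 30.0
```

```bash
python3 - <<'E'
from h import *
from scipy.spatial.transform import Rotation as R
st=state();Rm=R.from_euler("xyz",st["tcp_rot"]).as_matrix();g=st["eef_pos"]-19*Rm[:,2]
print(st["eef_pos"],"bar",g,"lid angle by height",np.degrees(np.arcsin((g[2]-83)/285)),st["ft_force"],st["opening"],st["grip_force"],np.abs(st["qvel"]).max())
w=read_camera("scene");s=read_camera("side")
cv2.imwrite("pics/p4.png",np.hstack([cv2.resize(s[100:280,240:480],(400,300)),cv2.resize(w[60:300,200:520],(400,300))]))
E
```

```text
[573.41220928  52.38565516 271.04768093] bar [586.77531706  51.04833341 284.48787888] lid angle by height 44.98932407046721 [-2.82024068  0.24675749  0.2284836 ] 0.14075927274969344 29.998757243156433 0.0033584146911342146
```

View pics/p4.png

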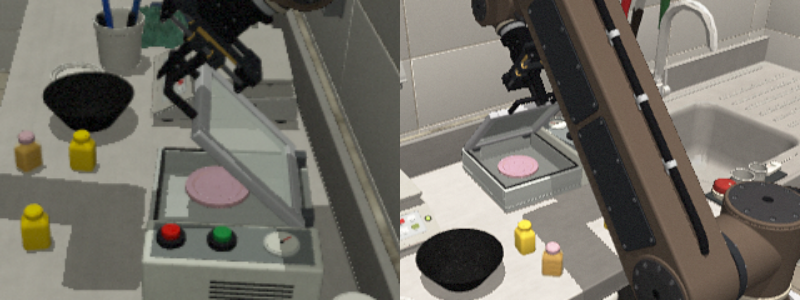

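The lid is held open at 45.0° by bar height. The bar is gripped at side-crop (185,95), the red button is up, and the bowl and jars have not moved. I hand it in.

```bash
python3 -c "from cell import env; print(env.job_done())"
```

```text
the job is handed in; nothing more can be done
None
```

I pressed the red stop button fully down and let it come back up with the lid shut, then raised the lid to 45°, where the gripper still holds it; green start, bowl, jar and shaker were not touched, and the job is handed in.

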